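# Check a casting frame for square with a slotted rule

### The arm

A 7-joint arm with a two-finger parallel gripper is mounted at the origin on the work surface. World frame = base frame: x ahead of the robot, y to its left, z up, the work surface at z = 0. Lengths are in m, angles in rad, forces in N, time in s.
With the tool pointing down it reaches from about 0.425 to 0.925 m from the base axis. Payload 6.8 kg.
Tool frame: the origin (TCP) lies on the front face of the gripper's body, between the roots of the fingers; the fingertips stand 73 mm ahead of it and the grasp point (between the pads) lies 54 mm ahead of it (env.nose_length is the distance from the TCP to the fingertips, in m); z points along the fingers, y is the line along which they close (so a half turn about z gives the same grasp; the last joint's range is limited). The gripper opens to 85 mm and grips with 20 to 120 N. Pads are 22 mm wide; open, the fingers measure 114 mm over their backs; the gripper's body (76 mm by 85 mm) begins 54 mm behind the grasp point. The pads swing forward as they close: fully open they stand 13 mm farther back than shut.
Start: joints at [-1.273, 0.477, 0.022, 1.555, -0.011, 1.109, -0.083], TCP at [0.266, 0.62, 0.304] pointing down, gripper open.
Joint ranges: [-2.96, 2.96], [-0.34, 2.1], [-1.41, 1.46], [0.24, 2.44], [-1.37, 4.51], [0.17, 1.92], [-2.96, 2.96]. Speed limits (rad/s): [2.39, 2.39, 3.14, 3.14, 3.14, 3.14, 3.14].

### API

Orientations are given as a unit quaternion [w, x, y, z].
In Python, from cell import env, kin, camera, calibration, job gives the robot as it stands. The module is installed in compiled form; this text tells all that it offers. Calls block until the motion is done:
- env.reach(position, orientation): joint-space move of the TCP to a pose.
- env.movel(position, velocity=0.15, rot=None, stop_force=None): straight line of the TCP; rot=None keeps the orientation; velocity is the mean speed in m/s. With stop_force (N) it stops when the force on the tool has changed by that much, and returns True; else False.
- env.goto_joints(angles): joint-space move.
- env.grip(opening, f_grip=None): finger opening in m; f_grip is the grip in N (None keeps the last); returns when the fingers have stopped.
- env.dwell(seconds).
- kin.inverse_kinematics(position, orientation): joint angles nearest the present ones, or None.
- env.get_state(): the state.
- camera(name): name is "scene" or "top" or "wrist"; returns (picture, depth): 480x640x3 uint8, blue, green, red; 480x640 float32, m along the optical axis (not along the pixel's ray), 0 where there is no reading.
- calibration(name): a dict with "fx", "fy", "cx", "cy" (pixels), "rvec" (rotation vector, rad) and "tvec" (3), from world to camera coordinates, as OpenCV has them. Camera axes: x right, y down, z forward; pixel columns grow to the right and rows downward; lengths in m; the calibration is good to about 2 mm. A picture is of the moment at which its call begins: read the wrist's pose just before it. calibration takes no time and is no camera call; for the wrist camera it gives the pose at the moment of the call.
A pose or a line that the arm cannot do raises env.PlanningError and nothing moves.
- job.job_done(): hands the job in; it is judged then, once.
The state is a dict: "time": time; "qpos": joint angles; "joint_velocities": joint speeds; "joint_torque": joint torques, N m; "tcp_pos": TCP position; "orientation": TCP orientation; "force": force on the tool from outside, world axes, zero at the start; "torque": the same for the moment, N m; "opening": finger opening in m; "gripper_force": force on a finger pad.
Only numpy, scipy, OpenCV 4.12 (cv2) and the standard library are available. Lean on these libraries where they do the work, as an engineer would, in place of code of your own. Each camera call takes 0.05 s, during which the arm holds its last target. There are 200 camera calls.

### The job

Before the pour, check that the casting frame is square: take the slotted rule from its rest, lay it flat on the frame and measure both inside diagonals, the near-left to far-right one first and then the other, each time with the rule's fixed pin home in one corner and the cursor run out until its pin is home in the opposite corner. If the two readings differ by more than about 3 mm, the frame is out of square: shift its far bar sideways until the diagonals agree. Leave the rule lying flat on the frame with both pins down inside it, and leave the bottle, beaker and spatula alone.

Things in the scene. Friction and masses are not known exactly. Their poses are not given: they have to be found in the camera images.
- frame: casting frame of four flat aluminium bars, 20 mm wide, 24 mm high (tops 32 mm above the bench), screwed at the corners, on a fixed grey board 215 x 200 x 8 mm. Origin: board's underside centre; x roughly away from the robot, y left, z up. Near bar (along y at x = -70 mm) fixed; side bars turn about its corner screws and carry the far bar, so the frame racks as a parallelogram
- corner_near_left (a point): centre of the near-left corner screw, flush with the bar top, fixed at (-70, 62, 32) mm in the frame. Bar faces lie 10 mm either side of the line of their screws. A rule pin that is home in a corner, touching both inner faces, has its centre 18.4 to 21.6 mm (20 when square) from the screw's centre
- corner_near_right (a point): centre of the near-right corner screw, fixed at (-70, -62, 32) mm in the frame
- corner_far_left (a point): centre of the far-left corner screw; moves with the far bar, 140 mm from the near-left screw; y = 62 mm in the frame when square
- corner_far_right (a point): centre of the far-right corner screw; moves with the far bar, 124 mm from the far-left screw; y = -62 mm in the frame when square
- far_bar_middle (a point): middle of the far bar's top face. The far bar can be pinched across (20 mm) from above or pushed at an end; it stays parallel to the near bar and shifts along it, up to about 21 mm off square at the start. Corner screws are snug: about 11 N along the bar shifts it, 8 N does not, and it stays where left
- rule: slotted aluminium rule 194 x 26 x 8 mm, about 0.24 kg with cursor, long along its y; origin: middle of its underside, z out of its top. Fixed pin (8 mm diameter, 14 mm long, polished, end bevelled) down from the underside at y = -75 mm. Starts on the rest: length level along the rest's y, rolled 35 degrees about its length so that its top looks up and towards the robot (-x of the rest)
- rule_grip (a point): point in the rule's grey grip, at y = -20 mm on the rule, 29 mm above its underside. The grip is 16 mm wide across the rule, 70 mm along it, and stands 28 mm above the rule's top face (grip top 36 mm above the underside)
- rule_pin (a point): centre of the lower end of the rule's fixed pin, 14 mm below the underside
- cursor (a joint): position of the cursor along the rule (m), 0 (shortest) to 0.053, growing towards the rule's +y, away from the fixed pin; the pins' centres are 112 mm apart at 0. Slides with about 0.5 N of friction, stays where it is left; starts at 0 to 0.012
- cursor_tab (a point): point in the cursor's grey tab, 35 mm above the rule's underside; tab 16 mm wide across the rule, 14 mm along it, from 13.5 to 39.5 mm above the underside. The cursor's saddle under it is 34 mm wide, 30 mm long
- cursor_pin (a point): centre of the lower end of the cursor's pin (8 mm diameter, to 14 mm below the rule's underside), straight below the tab
- rest: fixed grey sheet-metal rest, foot 100 x 76 mm; its top plate, 76 mm long, slopes at 35 degrees down towards its -x side with a 7 mm lip along the lower edge, and carries the rule's underside about 62 mm above the bench. Origin: on the bench under the rule's middle; y along the rule
- bottle: bystander: white plastic reagent bottle, 72 mm diameter, 160 mm high, standing; origin at the centre of its foot
- beaker: bystander: white plastic beaker, 76 mm across the rim, 85 mm high, standing; origin at the centre of its foot
- spatula: bystander: steel spatula, 190 mm long, lying flat on the bench along its x; origin about its middle
Mind the look-alikes: they are no part of the job. Of the things that look like the rule, the largest one is meant.

How it is judged:
By the outcome, as a careful person would: the job done as asked, in the order asked, and still so for the second after the job is handed in, with the robot touching nothing.
It also fails if it takes over 72 s, if anything falls off the work surface, if the arm or the gripper's body presses on something with over 40 N, if the wrist force passes 120 N, or if a joint passes its speed limit or range.

## Working session

There is one attempt and no reset: what is moved stays moved. The work goes in short steps, each a Python script; the robot and the scene stay as the last script left them, time stands still between calls to the robot, and variables do not carry over. Pictures are saved under pics/ and viewed, at most 10 in all, crops included, and the job is handed in when it is done.

```bash
mkdir -p pics; cat > h.py <<'E'
from cell import env,kin,camera,calibration,job
import numpy as np,cv2
from scipy.spatial.transform import Rotation as R
def cal(n):
    c=calibration(n); K=np.array([[c["fx"],0,c["cx"]],[0,c["fy"],c["cy"]],[0,0,1]]); M=R.from_rotvec(np.ravel(c["rvec"])).as_matrix(); return K,M,np.ravel(c["tvec"])
def onplane(c,px,z):
    K,M,t=c; px=np.atleast_2d(px).astype(float); d=(M.T@np.linalg.inv(K)@np.c_[px,np.ones(len(px))].T).T; o=-M.T@t
    return o+d*((z-o[2])/d[:,2])[:,None]
def cloud(c,D):
    K,M,t=c; v,u=np.mgrid[:480,:640]; p=np.stack([(u-K[0,2])/K[0,0]*D,(v-K[1,2])/K[1,1]*D,D],-1)-t
    return p@M
def proj(c,P):
    K,M,t=c; q=(np.atleast_2d(P)@M.T+t)@K.T; return q[:,:2]/q[:,2:]
def quat(m):
    x,y,z,w=R.from_matrix(m).as_quat(); return [w,x,y,z]
def down(yaw): # tool pointing down, tool y (closing line) at world angle yaw
    y=np.array([np.cos(yaw),np.sin(yaw),0]); z=np.array([0,0,-1.]); return quat(np.c_[np.cross(y,z),y,z])
E
python3 - <<'E'
from h import *
a={}
for n in ("top","scene"):
    p,d=camera(n); c=cal(n); cv2.imwrite(f"pics/{n}0.png",p); np.savez(f"{n}0.npz",p=p,d=d,K=c[0],M=c[1],t=c[2]); print(n,c[0][0,0],-c[1].T@c[2],c[1][2])
print(env.get_state())
E
```

```text
top 566.4885326542071 [ 0.33013217 -0.00963914  1.32033679] [ 0.15258593 -0.01948571 -0.98809809]
scene 551.8849426279401 [ 1.11256061 -0.8539225   1.18720961] [-0.39110916  0.56130097 -0.72936606]
{'time': 0.1, 'qpos': array([-1.27309737,  0.47772351,  0.02230331,  1.55635662, -0.01152288,
        1.10930594, -0.083057  ]), 'joint_velocities': array([-0.00058407,  0.00177633,  0.00020679, -0.0054727 ,  0.00126062,
       -0.00015014, -0.00070295]), 'joint_torque': array([ 4.46368911e-03, -5.97765791e+01,  1.61375508e+00, -2.81955618e+01,
        1.28450379e-02,  5.16159256e-03,  2.96924362e-06]), 'tcp_pos': array([0.26626874, 0.61980511, 0.3030163 ]), 'orientation': array([-1.27027403e-04,  2.01467135e-01,  9.79494921e-01, -8.23528234e-04]), 'force': array([-0.61836544,  0.06902067,  0.11921848]), 'torque': array([ 0.03812342,  0.01073325, -0.01053018]), 'gripper_force': 0.0, 'opening': 0.08492055637608001}
```

View pics/top0.png

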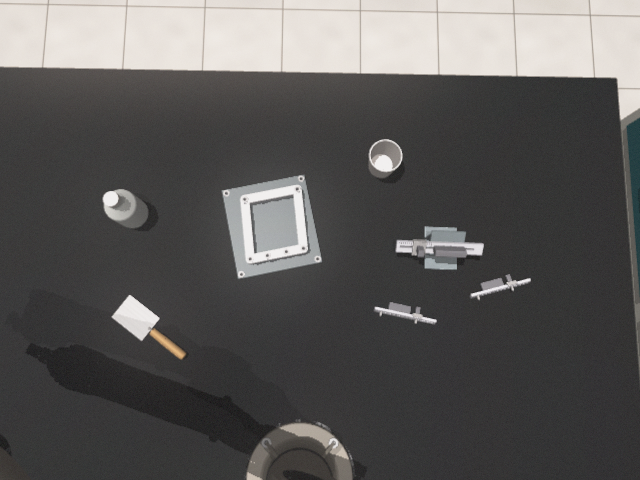

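View pics/scene0.png

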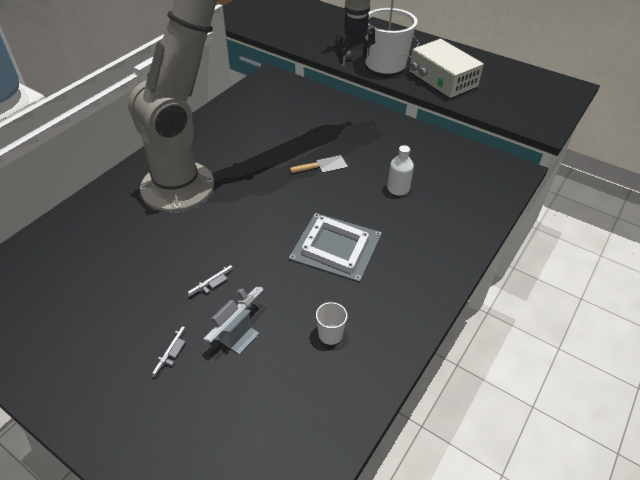

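The frame is at top-view (273,227), near bar at the bottom with three marks. Rule candidates are (440,248) on the grey rest (largest, about 88 px), (405,315) and (500,288), both lying on the bench at about 60 px. The one on the rest is meant. I'll take close wrist views of the rule and frame to confirm.

```bash
python3 - <<'E'
from h import *
z=np.load("top0.npz"); c=(z["K"],z["M"],z["t"])
print(onplane(c,[[440,248],[418,248],[450,252]],.07).round(3)); f=onplane(c,[[244,199],[297,190],[303,255],[250,260],[273,227]],.032); print(f.round(3))
rc=onplane(c,[[440,248]],.07)[0]; fc=f[4]
# wrist cam offset in tool frame
s=env.get_state(); w=cal("wrist"); o=-w[1].T@w[2]; q=s["orientation"]; T=R.from_quat([q[1],q[2],q[3],q[0]])
print("cam in tool",T.inv().apply(o-s["tcp_pos"]),"axes",(w[1]@T.as_matrix()).round(2).tolist(),w[0][0,0])
off=T.inv().apply(o-s["tcp_pos"])
for n,p in (("frame",fc),("rule",rc)):
    for yaw in (np.pi/2,-np.pi/2,0,np.pi):
        qq=down(yaw); M=R.from_quat([qq[1],qq[2],qq[3],qq[0]])
        fwd=M.apply(T.inv().apply(w[1][2])); h=.36
        o_w=p-fwd*h  # camera h from target along optical axis
        j=kin.inverse_kinematics(o_w-M.apply(off),qq); print(n,yaw,None if j is None else np.round(j,2), (o_w-M.apply(off)).round(3))
E
```

```text
[[ 0.504 -0.309  0.07 ]
 [ 0.503 -0.26   0.07 ]
 [ 0.495 -0.331  0.07 ]]
[[ 0.618  0.136  0.032]
 [ 0.641  0.013  0.032]
 [ 0.489 -0.003  0.032]
 [ 0.476  0.118  0.032]
 [ 0.553  0.067  0.032]]
cam in tool [ 0.08059511  0.00067821 -0.07095932] axes [[0.0, 1.0, 0.0], [-0.95, 0.0, -0.31], [-0.31, 0.0, 0.95]] 424.46452392813956
frame 1.5707963267948966 [-0.53  0.24  0.34  1.93 -0.09  0.99  1.42] [0.522 0.066 0.303]
frame -1.5707963267948966 [-0.81  0.42  0.78  1.81 -0.33  1.05 -1.48] [0.584 0.068 0.303]
frame 0 [-0.72  0.32  0.54  1.86 -0.19  1.01 -0.1 ] [0.552 0.098 0.303]
frame 3.141592653589793 [ 0.7   0.54 -1.18  1.79  0.54  1.18  2.49] [0.554 0.036 0.303]
rule 1.5707963267948966 [-0.39  0.48  1.19  1.83 -0.49  1.17  2.53] [ 0.473 -0.31   0.341]
rule -1.5707963267948966 [-0.27  0.51  0.99  1.7  -0.45  1.18 -0.73] [ 0.535 -0.308  0.341]
rule 0 [-0.34  0.4   0.98  1.8  -0.37  1.13  0.76] [ 0.503 -0.278  0.341]
rule 3.141592653589793 [-0.33  0.65  1.28  1.73 -0.65  1.27 -2.04] [ 0.504 -0.34   0.341]
```

```bash
cat >> h.py <<'E'
def snap(n,tag):
    c=cal(n); p,d=camera(n); cv2.imwrite(f"pics/{tag}.png",p); np.savez(f"{tag}.npz",p=p,d=d,K=c[0],M=c[1],t=c[2]); return p,d,c
def load(tag):
    z=np.load(f"{tag}.npz"); return z["p"],z["d"],(z["K"],z["M"],z["t"])
E
python3 - <<'E'
from h import *
env.reach([.522,.066,.303],down(np.pi/2)); env.dwell(.2); snap("wrist","wf"); print(env.get_state()["time"])
env.reach([.473,-.31,.341],down(np.pi/2)); env.dwell(.2); snap("wrist","wr"); s=env.get_state(); print(s["time"],s["qpos"],s["tcp_pos"],s["force"])
E
```

```text
2.5333
4.2 [-0.01877753  0.29177122  0.6058767   1.8101868  -0.18536083  1.09668374
  2.2249734 ] [ 0.47351812 -0.30910445  0.34085831] [-0.20326293  0.71649448  0.1270203 ]
```

View pics/wf.png

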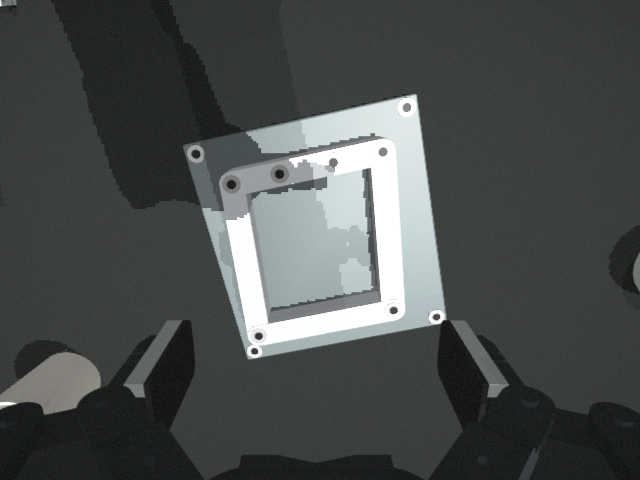

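View pics/wr.png

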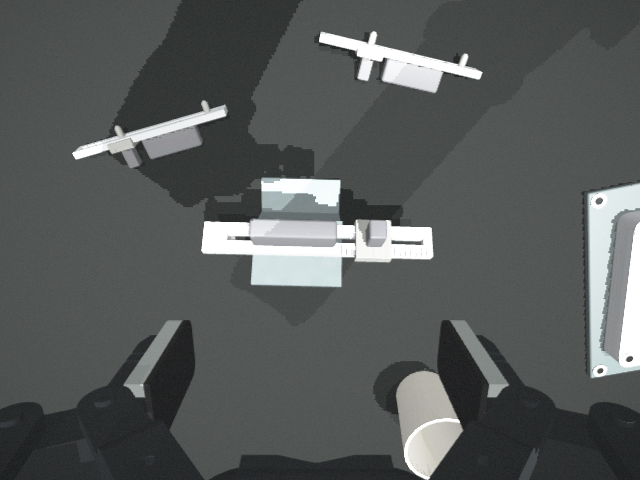

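Wrist frame view: near screws at (383,152) left and (231,184) right; far screws at (394,310) left and (258,336) right. Wrist rule view: the rule on the rest, with the grip at (293,232) and the cursor at (374,240), is clearly the largest; the two decoys at (150,130) and (400,60) lie on the bench.

```bash
cat >> h.py <<'E'
def dark(p,px,r=9):
    g=cv2.cvtColor(p,cv2.COLOR_BGR2GRAY).astype(float); x,y=np.round(px).astype(int); w=g[y-r:y+r+1,x-r:x+r+1]
    v,u=np.mgrid[-r:r+1,-r:r+1]; k=np.hypot(u,v)<=r; th=(w[k].min()*.5+np.median(w[k])*.5); m=((w<th)&k).astype(np.uint8)
    n,l,st,ce=cv2.connectedComponentsWithStats(m); i=min(range(1,n),key=lambda i:np.hypot(*(ce[i]-r))-.02*st[i,4])
    return np.array([x,y])+ce[i]-r
E
python3 - <<'E'
from h import *
p,d,c=load("wf")
S=np.array([dark(p,q,6) for q in [(383,152),(231,184),(394,310),(258,336)]]); print(S)
W=onplane(c,S,.032); print(W.round(4)); nl,nr,fl,fr=W
print("len",[np.linalg.norm(a-b).round(4) for a,b in((nl,nr),(fl,fr),(nl,fl),(nr,fr),(nl,fr),(nr,fl))])
H=onplane(c,[dark(p,q,6) for q in [(196,154),(407,107),(254,351),(436,317)]],.008); print("holes",H.round(4))
ex=lambda a:a/np.linalg.norm(a)
print("yaw near",np.arctan2(*(nl-nr)[[1,0]])-np.pi/2,"far",np.arctan2(*(fl-fr)[[1,0]])-np.pi/2,"holes",[np.arctan2(*(H[1]-H[0])[[1,0]])-np.pi/2,np.arctan2(*(H[3]-H[2])[[1,0]])-np.pi/2, np.arctan2(*(H[3]-H[1])[[1,0]])],H.mean(0))
p,d,c=load("wr"); P=cloud(c,d)
sub=P[195:300,190:445]; g=p[195:300,190:445].min(-1)
# top face of rule: bright, pixels
m=(g>200)&(sub[...,2]>.04); v,u=np.nonzero(m); print("bright",m.sum())
for (a,b) in [(215,250),(255,330),(342,354),(375,388),(400,425)]:
    q=sub[:, a-190:b-190].reshape(-1,3); q=q[(q[:,2]>.03)]; print(a,b,len(q),q.min(0).round(3),q.max(0).round(3))
q=P[246:256,255:340].reshape(-1,3); cen=q.mean(0); n=np.linalg.svd(q-cen)[2][2]; print("plane",cen,n)
for r in (225,230,240,248,253): print(r,P[r,[206,220,250,290,330,346,372,385,420,430]].round(3).tolist())
cv2.imwrite("pics/wrc.png",cv2.resize(p[190:300,190:445],None,fx=3,fy=3,interpolation=cv2.INTER_CUBIC))
E
```

```text
[[382.56862745 151.52941176]
 [230.90909091 184.34090909]
 [393.25       310.06818182]
 [258.26829268 335.7804878 ]]
[[ 0.4788  0.1206  0.032 ]
 [ 0.5053 -0.0012  0.032 ]
 [ 0.6184  0.1373  0.032 ]
 [ 0.6448  0.0155  0.032 ]]
len [np.float64(0.1247), np.float64(0.1247), np.float64(0.1406), np.float64(0.1405), np.float64(0.1965), np.float64(0.1788)]
holes [[ 0.4836 -0.0345  0.008 ]
 [ 0.4455  0.1423  0.008 ]
 [ 0.676   0.007   0.008 ]
 [ 0.6376  0.1838  0.008 ]]
yaw near 0.2142176981566284 far 0.21333538815600672 holes [np.float64(0.2117838377339598), np.float64(0.21367736386949132), np.float64(0.21242451350444097)] [0.56067506 0.07464607 0.008     ]
bright 8670
215 250 1073 [ 0.393 -0.394  0.058] [ 0.516 -0.308  0.412]
255 330 5077 [ 0.393 -0.361  0.03 ] [ 0.542 -0.295  0.412]
342 354 339 [ 0.393 -0.308  0.06 ] [ 0.519 -0.275  0.412]
375 388 548 [ 0.393 -0.308  0.063] [ 0.522 -0.247  0.412]
400 425 723 [ 0.393 -0.308  0.06 ] [ 0.521 -0.215  0.412]
plane [ 0.51184423 -0.32333119  0.07533821] [0.9395295  0.00271501 0.34245721]
225 [[0.493, -0.401, 0.064], [0.493, -0.389, 0.063], [0.485
[... 440 characters left out ...]
, -0.4, 0.071], [0.504, -0.388, 0.073], [0.527, -0.374, 0.002], [0.498, -0.328, 0.089], [0.497, -0.296, 0.093], [0.527, -0.277, -0.0], [0.496, -0.263, 0.094], [0.503, -0.25, 0.075], [0.506, -0.217, 0.062], [0.504, -0.21, 0.069]]
248 [[0.51, -0.4, 0.075], [0.51, -0.388, 0.074], [0.51, -0.363, 0.074], [0.51, -0.329, 0.073], [0.511, -0.295, 0.072], [0.51, -0.282, 0.073], [0.508, -0.261, 0.08], [0.508, -0.25, 0.079], [0.51, -0.219, 0.072], [0.51, -0.211, 0.073]]
253 [[0.541, -0.42, 0.0], [0.516, -0.389, 0.071], [0.515, -0.363, 0.073], [0.514, -0.329, 0.074], [0.513, -0.296, 0.077], [0.513, -0.282, 0.077], [0.512, -0.261, 0.08], [0.512, -0.25, 0.08], [0.514, -0.22, 0.075], [0.514, -0.211, 0.075]]
```

View pics/wrc.png

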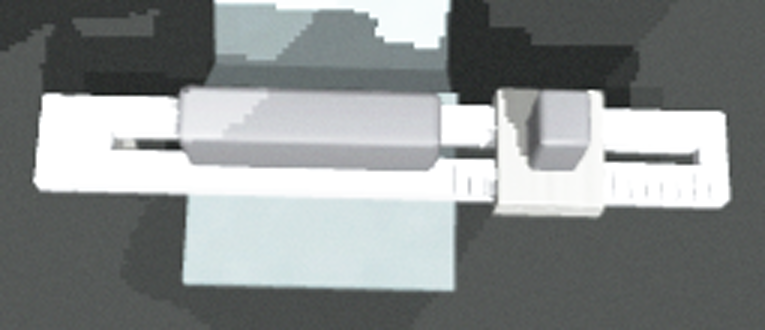

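The crop confirms the target: full graduated rule on the sloping rest plate, grip at crop (310,130), cursor tab at crop (563,130). By vision the far bar is about 13 mm off to the right. Next I compute the rule pose and check IK for the planned poses.

```bash
cat >> h.py <<'E'
L=lambda p,q:np.array(p)
def tool(M,pt,s):  # tool orientation & TCP for grasp point pt, rule axes M (cols x,y,z), s=+1/-1
    T=np.c_[s*M[:,1],s*M[:,0],-M[:,2]]; return pt-.054*T[:,2],quat(T)
def flat(a): # rule axes lying flat, +y at world angle a
    y=np.array([np.cos(a),np.sin(a),0]); z=np.array([0,0,1.]); return np.c_[np.cross(y,z),y,z]
E
python3 - <<'E'
from h import *
p,d,c=load("wr")
tl,tr=onplane(c,[[204,221],[432.3,227.7]],.0612); bl,br=onplane(c,[[201.7,252.7],[433,258.3]],.0761)
print(tl,tr,bl,br); y=((tr-tl)+(br-bl)); y[2]=0; y/=np.linalg.norm(y); top=(tl+tr+bl+br)/4
xh=np.cross(y,[0,0,1]); t=np.radians(35); nz=-np.sin(t)*xh+np.array([0,0,np.cos(t)]); M=np.c_[np.cross(y,nz),y,nz]
o=top-.008*nz; print("yaw",np.degrees(np.arctan2(y[1],y[0])),"origin",o,"widths",np.linalg.norm(tl-bl),np.linalg.norm(tl-tr))
K=onplane(c,[[190+497/3,190+212/3],[190+604/3,190+214/3]],.079); print("saddle y",(K-o)@y, "cursor",((K-o)@y).mean()-.037)
np.savez("rule.npz",M=M,o=o)
g=o+M@[0,-.02,.030]; print("grip",g)
nl,nr,fl,fr=np.array([[.4788,.1206],[.5053,-.0012],[.6184,.1373],[.6448,.0155]])
for s in (1,-1):
    for h in (0,.04):
        P,q=tool(M,g+M@[0,0,h],s); j=kin.inverse_kinematics(P,q); print("pick",s,h,P.round(3),None if j is None else j.round(2))
    for a,b in((nl,fr),(nr,fl)):
        u=(b-a)/np.linalg.norm(b-a); ang=np.arctan2(u[1],u[0]); gp=np.r_[a+u*(.02+.055),.062]
        for pt,n in((gp,"g"),(np.r_[a+u*.16,.067],"tab")):
          for h in(0,.05):
            P,q=tool(flat(ang),pt+[0,0,h],s); j=kin.inverse_kinematics(P,q); print(" place",s,n,round(np.degrees(ang)),h,None if j is None else j.round(2))
E
```

```text
[ 0.49030768 -0.4032418   0.0612    ] [ 0.49565079 -0.20733625  0.0612    ] [ 0.51377748 -0.40328412  0.0761    ] [ 0.51816909 -0.20864968  0.0761    ]
yaw 88.57212290883633 origin [ 0.50906345 -0.3057423   0.06209678] widths 0.027800055980750856 0.1959784082115417
saddle y [0.03190106 0.06181053] cursor 0.009855797670371862
grip [ 0.49136313 -0.32530731  0.08667134]
pick 1 0 [ 0.46  -0.325  0.131] [ 1.57  0.83 -1.18  2.18  1.55  0.36 -0.72]
pick 1 0.04 [ 0.437 -0.324  0.164] [ 1.65  0.73 -1.21  2.2   1.31  0.3  -0.51]
 place 1 g -32 0 [-1.08  1.03  1.26  2.05 -1.18  1.08 -1.35]
 place 1 g -32 0.05 [-1.09  0.89  1.27  2.03 -1.02  1.06 -1.46]
 place 1 tab -32 0 [-0.92  1.09  1.26  1.89 -1.17  1.16 -1.33]
 place 1 tab -32 0.05 [-0.93  0.98  1.26  1.86 -1.04  1.16 -1.41]
 place 1 g 51 0 [-0.79  0.69  0.79  2.02 -0.73  0.74 -0.23]
 place 1 g 51 0.05 [-0.83  0.61  0.84  2.   -0.62  0.81 -0.32]
 place 1 tab 51 0 [-0.85  0.76  0.79  1.87 -0.73  0.83 -0.36]
 place 1 tab 51 0.05 [-0.88  0.69  0.83  1.84 -0.64  0.9  -0.43]
pick -1 0 [ 0.46  -0.325  0.131] [ 1.57  0.83 -1.18  2.18  1.55  0.36  2.43]
pick -1 0.04 [ 0.437 -0.324  0.164] [ 1.65  0.73 -1.21  2.2   1.31  0.3   2.63]
 place -1 g -32 0 [-0.61  0.57  0.45  2.02 -0.41  0.64  1.12]
 place -1 g -32 0.05 [-0.63  0.49  0.48  2.   -0.33  0.73  1.05]
 place -1 tab -32 0 [-0.51  0.65  0.48  1.86 -0.43  0.73  1.22]
 place -1 tab -32 0.05 [-0.53  0.58  0.51  1.84 -0.37  0.82  1.18]
 place -1 g 51 0 [-0.42  0.55  0.26  2.   -0.23  0.62  2.45]
 place -1 g 51 0.05 [-0.44  0.47  0.29  1.98 -0.2   0.72  2.42]
 place -1 tab 51 0 [-0.5   0.62  0.27  1.84 -0.24  0.71  2.36]
 place -1 tab 51 0.05 [-0.52  0.55  0.3   1.82 -0.21  0.8   2.34]
```

```bash
python3 - <<'E'
from h import *
z=np.load("rule.npz"); M,o=z["M"],z["o"]; g=o+M@[0,-.02,.030]
env.grip(.045,40)
P,q=tool(M,g+M@[0,0,.05],-1)
try: env.movel(P,.25,rot=q); print("movel ok")
except env.PlanningError as e:
    print("PE",e); env.reach(P,q)
s=env.get_state(); print(s["time"],s["qpos"].round(2),s["tcp_pos"],P,s["force"])
p,d,c=snap("wrist","pre")
E
```

```text
movel ok
10.175 [ 1.57  0.6  -1.07  2.21  0.99  0.17  2.9 ] [ 0.43177782 -0.32382438  0.17193708] [ 0.4317297  -0.32382087  0.17186316] [ 0.11975803  0.07708795 -0.26319478]
```

View pics/pre.png

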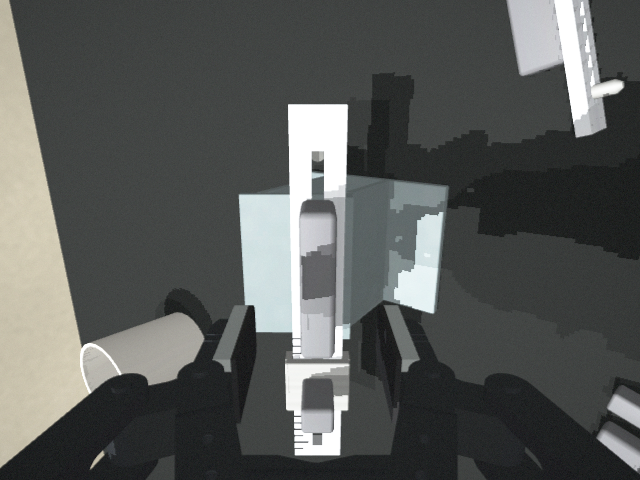

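The grip lies centred between the fingers (u≈318) and aligned. Descending to grasp.

```bash
python3 - <<'E'
from h import *
z=np.load("rule.npz"); M,o=z["M"],z["o"]; g=o+M@[0,-.02,.030]
P,q=tool(M,g,-1)
print(env.movel(P,.12,stop_force=12)); env.grip(.0,50); s=env.get_state(); print(s["time"],s["tcp_pos"]-P,s["opening"],s["gripper_force"],s["force"])
P2,_=tool(M,g+M@[0,0,.03]+[0,0,.05],-1)
env.movel(P2,.15); s=env.get_state(); print(s["time"],s["qpos"].round(2),s["force"],s["opening"])
# candidates for upright carry
ang=np.radians(-32.3)
for x,y,h in((.5,-.2,.2),(.5,-.1,.2),(.5,0,.2),(.52,.06,.15)):
  for a in(np.radians(88.6),np.radians(30),ang):
    Pq=tool(flat(a),np.array([x,y,h]),-1); j=kin.inverse_kinematics(*Pq); print(x,y,round(np.degrees(a)),None if j is None else j.round(2))
E
```

```text
False
11.225 [-0.00033667 -0.00030126  0.00043204] 0.015088959475345299 49.1970294713974 [-4.9021622  -0.31411626  6.16359203]
12.1 [ 1.7   0.69 -1.29  2.17  1.05  0.35  2.85] [-0.18332745 -0.12847768 -2.81983851] 0.015180841730362252
0.5 -0.2 89 [ 1.18  0.63 -1.25  1.88  0.66  1.14  2.8 ]
0.5 -0.2 30 [ 1.08  0.52 -1.06  1.88  0.53  1.05  1.89]
0.5 -0.2 -32 [ 0.87  0.41 -0.76  1.89  0.34  0.97  0.97]
0.5 -0.1 89 [ 1.03  0.56 -1.24  1.94  0.61  1.08  2.64]
0.5 -0.1 30 [ 0.92  0.47 -1.06  1.95  0.48  1.01  1.73]
0.5 -0.1 -32 [ 0.71  0.36 -0.77  1.96  0.31  0.94  0.8 ]
0.5 0 89 [ 0.91  0.67 -1.41  1.96  0.73  1.17  2.33]
0.5 0 30 [ 0.69  0.42 -1.    1.97  0.42  0.98  1.58]
0.5 0 -32 [ 0.53  0.35 -0.79  1.98  0.31  0.94  0.6 ]
0.52 0.06 89 [ 0.68  0.69 -1.24  1.95  0.76  1.07  2.22]
0.52 0.06 30 [ 0.6   0.6  -1.09  1.96  0.64  0.99  1.29]
0.52 0.06 -32 [ 0.3   0.43 -0.66  1.97  0.35  0.85  0.45]
```

Grasp holds (opening 15 mm, 2.8 N weight). Now carry it to the frame, lower it and seat the fixed pin in the near-left corner.

```bash
cat >> h.py <<'E'
def frame(tag,px,z=.034):
    p,d,c=load(tag); return onplane(c,px,z)[:,:2]
def homes(S): # screws nl,nr,fl,fr -> home pin centres by the same names
    nl,nr,fl,fr=S; ey=(nl-nr)/np.linalg.norm(nl-nr); ex=np.array([ey[1],-ey[0]]); sd=(fl-nl); sd=sd/np.linalg.norm(sd); c=sd@ex; k=(sd@ey)/c
    f=lambda s,sx,sy:s+ex*14*sx/1e3+ey*(sy*.014/c+k*.014*sx)
    return ex,ey,f(nl,1,-1),f(nr,1,1),f(fl,-1,-1),f(fr,-1,1)
E
python3 - <<'E'
from h import *
S=frame("wf",[[382.57,151.53],[230.91,184.34],[393.25,310.07],[258.27,335.78]])
print(S.round(4),np.linalg.norm(S[0]-S[1]),np.linalg.norm(S[0]-S[2])); np.save("S.npy",S)
ex,ey,NL,NR,FL,FR=homes(S); print("diags",np.linalg.norm(FR-NL),np.linalg.norm(FL-NR))
u=(FR-NL)/np.linalg.norm(FR-NL); a=np.arctan2(u[1],u[0]); print(np.degrees(a))
pin=NL+.006*ex-.006*ey; gp=np.r_[pin+.055*u,.033+.030]
env.reach(*tool(flat(np.radians(30)),np.array([.5,-.15,.2]),-1))
P,q=tool(flat(a),gp+[0,0,.03],-1); env.reach(P,q); env.dwell(.1)
P,_=tool(flat(a),gp,-1); print("down stop",env.movel(P,.08,stop_force=5))
s=env.get_state(); print(s["time"],s["tcp_pos"]-P,s["qpos"].round(2),s["force"])
t=s["tcp_pos"]; 
for d,n in((-ex,"-x"),(ey,"+y")):
    st=env.movel(env.get_state()["tcp_pos"]+np.r_[d*.014,0],.025,stop_force=4); s=env.get_state(); print(n,st,s["time"],(s["tcp_pos"]-t)[:2]@ex,(s["tcp_pos"]-t)[:2]@ey,s["force"])
snap("wrist","nl1")
E
```

```text
[[ 0.4786  0.1203]
 [ 0.5049 -0.0008]
 [ 0.6174  0.1369]
 [ 0.6436  0.0158]] 0.1239454218187749 0.13980242106205792
diags 0.15382319763850105 0.1400563256270726
-31.508250817592508
down stop True
14.9167 [-0.00027417 -0.00041099 -0.0005695 ] [ 0.27  0.63 -0.67  1.95  0.56  0.76  0.29] [-1.27886956 -0.78788762  6.39083878]
-x True 15.1333 -0.00047516776919973307 -0.00010350048410643385 [0.14906761 0.02389497 2.75399242]
+y True 15.425 -0.0003761243268198402 0.002008898115711495 [0.03547036 1.72218956 3.44646126]
```

View pics/nl1.png

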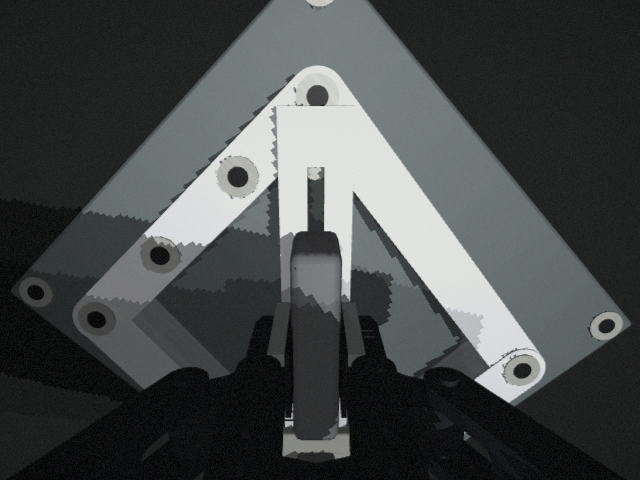

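The rule is inside the frame, its end just short of the near-left screw at (317,97). It was pressed down, so friction stopped the moves early. I'll lift it 1 mm and seat again.

```bash
cat >> h.py <<'E'
def seat(dirs,dist=.014,v=.025,f=4):
    t=env.get_state()["tcp_pos"]
    for d in dirs:
        st=env.movel(env.get_state()["tcp_pos"]+np.r_[np.asarray(d)[:2]*dist,0],v,stop_force=f); s=env.get_state()
        print("seat",np.round(d,2),st,round(s["time"],2),((s["tcp_pos"]-t)*1e3).round(2),s["force"].round(2))
E
python3 - <<'E'
from h import *
S=np.load("S.npy"); ex,ey,NL,NR,FL,FR=homes(S); u=(FR-NL)/np.linalg.norm(FR-NL)
env.movel(env.get_state()["tcp_pos"]+[0,0,.0012],.03); env.dwell(.15); s=env.get_state(); print(s["force"])
seat([-ex,ey,-ex],f=4)
s=env.get_state(); print("pin est - home mm",((s["tcp_pos"][:2]-.055*u)-NL)@np.c_[ex,ey]*1e3)
env.movel(s["tcp_pos"]+[0,0,-.0025],.03,stop_force=3); s=env.get_state(); print(s["time"],s["tcp_pos"],s["force"])
np.save("tcpNL.npy",s["tcp_pos"])
E
```

```text
[-0.76576564  1.3289053  -3.6502118 ]
seat [-0.98 -0.21] True 16.22 [-3.64 -0.67  0.27] [ 3.16  0.54 -1.81]
seat [-0.21  0.98] True 16.54 [-3.99  2.17 -0.44] [ 1.66 -1.05 -1.95]
seat [-0.98 -0.21] True 16.8 [-4.32  1.72 -0.46] [ 1.88  0.68 -0.91]
pin est - home mm [ 1.02258784 -2.13619734]
17.05 [0.54405598 0.07777273 0.11626942] [-5.32820769 -3.41236447 23.76365438]
```

```bash
python3 - <<'E'
from h import *
S=np.load("S.npy"); ex,ey,NL,NR,FL,FR=homes(S); u=(FR-NL)/np.linalg.norm(FR-NL)
s=env.get_state();env.movel(np.r_[s["tcp_pos"][:2],.1172],.03); env.dwell(.2)
seat([ey,-ex,ey],dist=.008,v=.015,f=5)
s=env.get_state(); print("pin est - home mm",((s["tcp_pos"][:2]-.055*u)-NL)@np.c_[ex,ey]*1e3)
np.save("tcpNL.npy",s["tcp_pos"])
p,d,c=snap("wrist","nl2"); cv2.imwrite("pics/nl2c.png",cv2.resize(p[40:280,200:440],None,fx=2.4,fy=2.4))
E
```

```text
seat [-0.21  0.98] True 17.78 [ 0.02  0.26 -0.18] [ 0.57 -0.52  1.24]
seat [-0.98 -0.21] True 18.08 [-0.4  -0.07  0.02] [ 2.22  0.61 -0.84]
seat [-0.21  0.98] True 18.37 [-0.24  0.23 -0.19] [ 0.24 -1.08  2.48]
pin est - home mm [ 0.95132411 -1.77796106]
```

View pics/nl2c.png

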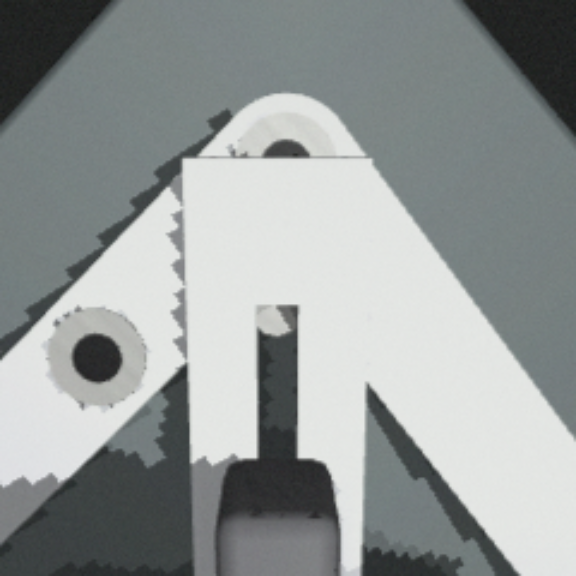

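```bash
python3 - <<'E'
from h import *
S=np.load("S.npy"); ex,ey,NL,NR,FL,FR=homes(S); u=(FR-NL)/np.linalg.norm(FR-NL); w=np.array([-u[1],u[0]])
p,d,c=load("nl2"); f=lambda x,y:[200+x/2.4,40+y/2.4]
B=np.array([[182,157],[372,157],[192,540],[362,540]]); E=onplane(c,[f(*b) for b in B],.0415)[:,:2]
sc=onplane(c,[f(287,163)],.0335)[0,:2]; bolt=onplane(c,[f(97,358)],.0335)[0,:2]
end=(E[0]+E[1])/2; ax=((E[0]+E[1])-(E[2]+E[3]))/2; ax/=np.linalg.norm(ax); print("width",np.linalg.norm(E[0]-E[1]),"axis",np.degrees(np.arctan2(-ax[1],-ax[0])))
pin=end-.022*ax; print("pin-screw along u,w",(pin-sc)@u*1e3,(pin-sc)@w*1e3,"home-screw",(NL-S[0])@u*1e3,(NL-S[0])@w*1e3,"screw diff",(sc-S[0])*1e3,"bolt f",(bolt-S[0])@np.c_[ex,ey]*1e3)
print("pin-home in ex,ey",(pin-sc-(NL-S[0]))@np.c_[ex,ey]*1e3)
E
```

```text
width 0.025840357914486644 axis -31.882903438042643
pin-screw along u,w 21.048826303227354 -1.573023811286732 home-screw 20.764673637220206 -1.433378695912932 screw diff [-0.19494784  0.53380891] bolt f [  0.17210313 -39.96523436]
pin-home in ex,ey [ 0.10853199 -0.29742949]
```

The fixed pin is home within 0.3 mm. Release, take the tab and run the cursor out.

```bash
cat >> h.py <<'E'
def runout(u,tabd,total,a,s0=-1):
    """from holding the grip seated: release, take the tab (tabd ahead of TCP), run it out to contact"""
    q=tool(flat(a),np.zeros(3),s0)[1]
    t=env.get_state()["tcp_pos"]; env.grip(.04); env.movel(np.r_[t[:2],.16],.2)
    tp=t[:2]+u*tabd
    env.movel(np.r_[tp,.16],.2,rot=q); print("down",env.movel(np.r_[tp,.1215],.12,stop_force=6)); env.grip(0,20)
    s=env.get_state(); print("grip",s["time"],s["opening"],s["force"].round(2))
    st=env.movel(np.r_[tp+u*(total-.006),s["tcp_pos"][2]],.06,stop_force=4); x=env.get_state(); print("run",st,(x["tcp_pos"][:2]-tp)@u,x["force"].round(2))
    if not st:
        st=env.movel(np.r_[x["tcp_pos"][:2]+u*.014,x["tcp_pos"][2]],.02,stop_force=3.5); x=env.get_state(); print("home",st,x["time"],(x["tcp_pos"][:2]-tp)@u,x["force"].round(2))
    return tp
E
python3 - <<'E'
from h import *
S=np.load("S.npy"); ex,ey,NL,NR,FL,FR=homes(S); u=(FR-NL)/np.linalg.norm(FR-NL); a=np.arctan2(u[1],u[0])
runout(u,.065,.032,a); x=env.get_state()["tcp_pos"]
print("pin FR est-home ex,ey",(x[:2]-FR)@np.c_[ex,ey]*1e3)
snap("wrist","fr1"); snap("top","fr1t")
E
```

```text
down False
grip 20.425 0.015308465521431034 [-0.56 -0.04  4.18]
run False 0.026432135167131426 [-0.2  -0.14  2.89]
home True 21.4833 0.03304874257782622 [-0.77 -0.75  4.83]
pin FR est-home ex,ey [ 0.47980045 -1.17791497]
```

View pics/fr1.png

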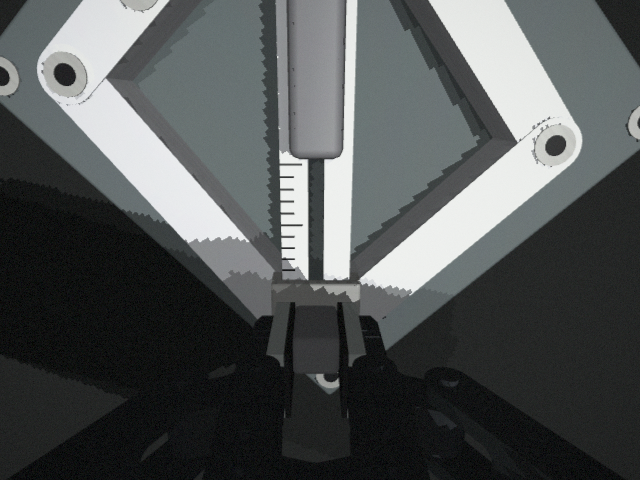

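The cursor stopped on contact at 33.0 mm of travel, against 32 ± 1 predicted. The tab is at (317,340), just short of the far-right screw at (328,378). I'll nudge both ways to make sure it's home, then release and check both ends from above.

```bash
python3 - <<'E'
from h import *
S=np.load("S.npy"); ex,ey,NL,NR,FL,FR=homes(S); u=(FR-NL)/np.linalg.norm(FR-NL)
seat([ex,-ey,u],dist=.004,v=.015,f=3)
x=env.get_state()["tcp_pos"]; np.save("tcpFR.npy",x); print("pin FR est-home ex,ey",(x[:2]-FR)@np.c_[ex,ey]*1e3)
env.grip(.04); env.movel(np.r_[x[:2],.165],.2); 
c=np.r_[(NL+FR)/2+u*.02,.30]; env.movel(c,.3); env.dwell(.15); p,d,_=snap("wrist","d1"); s=env.get_state(); print(s["time"],s["qpos"].round(2))
cv2.imwrite("pics/d1.png",p)
E
```

```text
seat [0.98 0.21] True 21.79 [ 0.25  0.09 -0.07] [-1.95 -1.03  5.34]
seat [ 0.21 -0.98] True 22.0 [ 0.19 -0.02 -0.  ] [-1.53  0.48  3.75]
seat [ 0.85 -0.52] True 22.21 [ 0.41 -0.08 -0.06] [-1.42 -0.01  5.06]
pin FR est-home ex,ey [ 0.81524156 -1.2622474 ]
23.775 [ 0.41  0.44 -0.8   1.75  0.35  1.11  0.51]
```

View pics/d1.png

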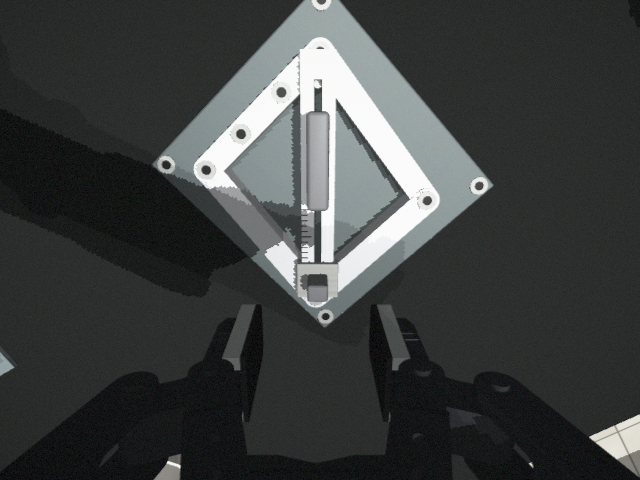

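Both pins look home: rule end at the near-left screw (319,45), cursor at the far-right corner (318,285). I check that numerically via depth masks (no more pictures to view).

```bash
cat >> h.py <<'E'
def rulemeas(tag,S,near,far,zc=0.0,lim=.14):
    """pin positions from depth: rule top (z~.040), tab/grip tops (z~.068-.0715). u from near to far corner home"""
    p,d,c=load(tag); P=cloud(c,d)
    u=(far-near)/np.linalg.norm(far-near); w=np.array([-u[1],u[0]])
    A=(P[...,:2]-near)@u; B=(P[...,:2]-near)@w; Z=P[...,2]+zc; ok=(d>0)&(abs(B)<.03)&(A>-.05)&(A<.22)
    bar=Z[(d>0)&(abs(Z-.032)<.006)&(abs(B)<.09)&(A>0)&(A<lim)&(abs(B)>.03)]
    r=ok&(abs(Z-.040)<.003)&(abs(B)<.016); 
    t=ok&(Z>.062)&(A>.09)&(A<.19); g=ok&(Z>.060)&(A<.1)
    strip=r&(A<.03); k=[(A[strip&(abs(B-b)<.002)].min()) for b in(-.006,-.003,.003,.006) if (strip&(abs(B-b)<.002)).any()]
    print(tag,"bar z",np.median(bar).round(4),"rule end A",np.round(k,4),"B mid",round((B[r].min()+B[r].max())/2,4),"tab A",A[t].min().round(4),A[t].max().round(4),"B",(B[t].min()+B[t].max()).round(4)/2,"grip A",A[g].min().round(4),A[g].max().round(4),"B",((B[g].min()+B[g].max())/2).round(4), "n",r.sum(),t.sum(),g.sum())
E
python3 - <<'E'
from h import *
S=np.load("S.npy"); ex,ey,NL,NR,FL,FR=homes(S); print("expected D",np.linalg.norm(FR-NL))
rulemeas("d1",S,NL,FR)
p,d,c=load("d1"); q=[dark(p,k,6) for k in((281,92),(240,134),(206,170),(427,200))]; W=onplane(c,q,.032)[:,:2]; print("screws f",((W-S[0])@np.c_[ex,ey]*1e3).round(1).tolist(),"S f",((S-S[0])@np.c_[ex,ey]*1e3).round(1).tolist())
E
```

```text
expected D 0.15382319763850105
d1 bar z 0.0326 rule end A [-0.0218 -0.0218 -0.0218 -0.0219] B mid -0.0001 tab A 0.09 0.1607 B -0.00055 grip A 0.0201 0.1 B -0.0 n 4400 2776 23640
screws f [[-0.2, -40.5], [-0.0, -84.4], [-0.2, -124.5], [140.1, -13.3]] S f [[0.0, 0.0], [-0.0, -123.9], [139.2, -13.3], [139.1, -137.2]]
```

First diagonal confirmed: fixed pin 0.2 mm off home, and the cursor pin at 153.7 mm against 153.8 for the corner. Now pull the cursor back, move the rule to near-right to far-left and seat it.

```bash
python3 - <<'E'
from h import *
S=np.load("S.npy"); ex,ey,NL,NR,FL,FR=homes(S); u=(FR-NL)/np.linalg.norm(FR-NL); 
tp=NL+u*.1537
env.movel(np.r_[tp,.16],.3); env.movel(np.r_[tp,.1215],.15,stop_force=6); env.grip(0,20)
print("back",env.movel(np.r_[tp-u*.030,env.get_state()["tcp_pos"][2]],.08,stop_force=6)); env.grip(.04)
x=env.get_state()["tcp_pos"]; print((x[:2]-NL)@u)
g=NL+u*.055; env.movel(np.r_[x[:2],.16],.2); env.movel(np.r_[g,.16],.25); env.movel(np.r_[g,.1163],.12,stop_force=6); env.grip(0,50)
s=env.get_state(); print("grip",s["time"],s["opening"],s["tcp_pos"][2]); env.movel(np.r_[g,.165],.2); print(env.get_state()["force"])
v=(FL-NR)/np.linalg.norm(FL-NR); a=np.arctan2(v[1],v[0]); pin=NR+.006*ex+.006*ey; gp=pin+.055*v
_,q=tool(flat(a),np.zeros(3),-1); env.reach(np.r_[gp,.150],q); env.dwell(.1)
print("down",env.movel(np.r_[gp,.1178],.08,stop_force=5)); env.dwell(.1); s=env.get_state(); print(s["time"],s["force"],s["tcp_pos"]-np.r_[gp,.1178],s["qpos"].round(2))
if s["force"][2]<2:
    seat([-ex,-ey,-ex,-ey],dist=.012,v=.02,f=4)
    s=env.get_state(); print("pin est-home",((s["tcp_pos"][:2]-.055*v)-NR)@np.c_[ex,ey]*1e3)
snap("wrist","nr1")
E
```

```text
back False
0.12345214238921653
grip 27.6083 0.014968808434594244 0.11710384590728314
[-1.36509436 -0.47964058 -2.14292464]
down True
29.7667 [-0.7221516  -0.75936632  7.20336542] [-0.00048997 -0.00030855 -0.00076044] [ 0.49  0.76 -0.98  1.92  0.81  0.91  1.54]
```

```bash
python3 - <<'E'
from h import *
S=np.load("S.npy"); ex,ey,NL,NR,FL,FR=homes(S); v=(FL-NR)/np.linalg.norm(FL-NR); a=np.arctan2(v[1],v[0])
x=env.get_state()["tcp_pos"]; env.movel(np.r_[x[:2],.1185],.03); env.dwell(.15); print(env.get_state()["force"])
seat([-ex,-ey,-ex,-ey],dist=.012,v=.02,f=4)
s=env.get_state(); print("pin est-home",((s["tcp_pos"][:2]-.055*v)-NR)@np.c_[ex,ey]*1e3)
snap("wrist","nr2")
E
```

```text
[-0.15060858  0.31367857 -1.65056237]
seat [-0.98 -0.21] True 30.65 [-5.89 -1.27  0.24] [ 3.28  1.04 -1.62]
seat [ 0.21 -0.98] True 31.12 [-3.91 -9.09 -0.2 ] [ 0.54  1.61 -0.8 ]
seat [-0.98 -0.21] True 31.41 [-4.37 -8.98 -0.2 ] [ 1.84  0.12 -2.18]
seat [ 0.21 -0.98] True 31.69 [-4.16 -9.37 -0.52] [0.17 0.65 1.14]
pin est-home [-0.88658735 -2.51958836]
```

```bash
python3 - <<'E'
from h import *
S=np.load("S.npy"); ex,ey,NL,NR,FL,FR=homes(S)
p,d,c=load("nr2"); P=cloud(c,d); u=(FL-NR)/np.linalg.norm(FL-NR); w=np.array([-u[1],u[0]])
A=(P[...,:2]-NR)@u; B=(P[...,:2]-NR)@w; Z=P[...,2]; print("bar z",np.median(Z[(abs(Z-.032)<.006)&(abs(B)>.03)&(abs(B)<.1)&(A<.1)]))
for lo,hi in((-.03,-.01),(-.01,.01),(.01,.03)):
    r=(d>0)&(abs(Z-.0415)<.0035)&(abs(B)<.02)&(A>lo)&(A<hi); print(lo,r.sum(),A[r].min(),A[r].max(),B[r].min(),B[r].max(),np.median(Z[r]))
q=proj(c,np.r_[NR,.04]); print(q, proj(c,np.c_[S,[.032]*4]).round(0).tolist())
for k in proj(c,np.c_[S,[.032]*4])[:2]:
    try: e=dark(p,k,9); print(e,((onplane(c,[e],.0325)[0,:2]-S[0])@np.c_[ex,ey]*1e3).round(2))
    except Exception as x: print(x)
E
```

```text
bar z 0.03263590232717793
-0.03 2920 -0.022325304761706546 -0.010016978534693579 -0.013053371964104325 0.012988626669865486 0.04096993536801828
-0.01 3676 -0.009994003475720064 0.009962335057816029 -0.013084224634856928 0.013029342499905828 0.04100858375658866
0.01 2265 0.010001186878742005 0.029914905254424484 -0.013026628764679308 0.013147755844432684 0.04108720817862763
[[315.59360219 180.1465488 ]] [[550.0, 314.0], [311.0, 123.0], [318.0, 502.0], [90.0, 369.0]]
[549. 314.] [ 0.46 -0.76]
[307. 115.] [  -1.34 -126.81]
```

The camera puts the fixed pin within about 0.5 mm of home at near-right. Releasing and running the cursor out.

```bash
python3 - <<'E'
from h import *
S=np.load("S.npy"); ex,ey,NL,NR,FL,FR=homes(S); v=(FL-NR)/np.linalg.norm(FL-NR); a=np.arctan2(v[1],v[0])
x=env.get_state()["tcp_pos"]; env.movel(np.r_[x[:2],.1172],.03,stop_force=3)
runout(v,.0704,.0166,a); seat([ex,ey,v],dist=.004,v=.015,f=3)
x=env.get_state()["tcp_pos"]; print("pin FL est-home ex,ey",(x[:2]-FL)@np.c_[ex,ey]*1e3)
env.grip(.04); env.movel(np.r_[x[:2],.165],.2)
env.movel(np.r_[(NR+FL)/2+v*.02,.30],.3); env.dwell(.15); snap("wrist","d2"); print(env.get_state()["time"],"expected",np.linalg.norm(FL-NR)); 
rulemeas("d2",S,NR,FL)
p,d,c=load("d2"); ps=proj(c,np.c_[S,[.032]*4]); 
for k in ps:
    if 10<k[0]<630 and 10<k[1]<300:
        try: print(k.round(),((onplane(c,[dark(p,k,9)],.0325)[0,:2]-S[0])@np.c_[ex,ey]*1e3).round(2))
        except Exception as e: print(k,e)
E
```

```text
down False
grip 34.0333 0.015306416117768312 [-0.34  0.22  1.89]
run True 0.011808436053251922 [-0.46 -0.62  2.74]
seat [0.98 0.21] True 34.52 [ 0.52  0.42 -0.02] [ 0.16 -0.02  4.34]
seat [-0.21  0.98] True 34.74 [ 0.74  0.97 -0.03] [ 0.46 -0.48  3.39]
seat [0.65 0.76] False 35.17 [ 3.49  4.17 -0.01] [ 0.61 -0.23  3.32]
pin FL est-home ex,ey [ 0.94035985 -0.53918995]
36.725 expected 0.1400563256270726
d2 bar z 0.0326 rule end A [-0.0199 -0.0198 -0.0199 -0.0199] B mid 0.0001 tab A 0.09 0.1464 B 0.0017 grip A 0.022 0.1 B 0.0 n 4321 1917 24268
[435. 165.] [-0.18  0.26]
[311.  62.] [  -2.54 -125.53]
[315. 284.] [134.24  -8.13]
[193. 198.] [ 139.69 -137.57]
```

The fixed pin was dragged 2 mm off near-right during the run (rule end at -19.9 instead of -22). I'll re-seat it gently and run the cursor the last 3 mm.

```bash
python3 - <<'E'
from h import *
S=np.load("S.npy"); ex,ey,NL,NR,FL,FR=homes(S); v=(FL-NR)/np.linalg.norm(FL-NR); a=np.arctan2(v[1],v[0])
g=NR+v*.057; env.movel(np.r_[g,.16],.3); env.movel(np.r_[g,.1163],.15,stop_force=6); env.grip(0,50)
env.movel(env.get_state()["tcp_pos"]+[0,0,.001],.03); env.dwell(.1); s=env.get_state(); print(s["time"],s["force"],s["tcp_pos"][2])
seat([-ex,-ey,-v],dist=.008,v=.02,f=4)
x=env.get_state()["tcp_pos"]; print("TCP A,B",(x[:2]-NR)@v,(x[:2]-NR)@np.array([-v[1],v[0]])); np.save("tcpNR.npy",x)
snap("wrist","nr3"); rulemeas("nr3",S,NR,FL)
env.grip(.03); env.dwell(.15); snap("wrist","nr4"); rulemeas("nr4",S,NR,FL); print(env.get_state()["time"])
E
```

```text
38.4833 [-0.94511012 -0.48826041 -1.52338353] 0.11849166867027472
seat [-0.98 -0.21] True 38.74 [-1.25 -0.2  -0.06] [ 3.08  1.06 -0.79]
seat [ 0.21 -0.98] True 39.02 [-0.58 -2.31 -0.44] [ 1.07  1.88 -1.69]
seat [-0.65 -0.76] True 39.26 [-0.94 -2.41 -0.49] [ 1.74  1.1  -1.08]
TCP A,B 0.055028160988554425 -0.0011739503380580032Traceback (most recent call last):
  File "<stdin>", line 7, in <module>
  File "h.py", line 63, in rulemeas
    print(tag,"bar z",np.median(bar).round(4),"rule end A",np.round(k,4),"B mid",round((B[r].min()+B[r].max())/2,4),"tab A",A[t].min().round(4),A[t].max().round(4),"B",(B[t].min()+B[t].max()).round(4)/2,"grip A",A[g].min().round(4),A[g].max().round(4),"B",((B[g].min()+B[g].max())/2).round(4), "n",r.sum(),t.sum(),g.sum())
                                                                                                                            ~~~~~~~~^^
    return umr_minimum(a, axis, None, out, keepdims, initial, where)
ValueError: zero-size array to reduction operation minimum which has no identity
```

```bash
python3 - <<'E'
from h import *
S=np.load("S.npy"); ex,ey,NL,NR,FL,FR=homes(S); v=(FL-NR)/np.linalg.norm(FL-NR); w=np.array([-v[1],v[0]])
x=np.load("tcpNR.npy"); env.grip(.03); env.grip(.04); env.movel(np.r_[x[:2],.16],.2); snap("wrist","nr5")
tp=x[:2]+v*.0822; env.movel(np.r_[tp,.16],.25); env.movel(np.r_[tp,.1215],.12,stop_force=6); env.grip(0,20); env.dwell(.1); print(env.get_state()["time"],env.get_state()["force"])
y=env.get_state()["tcp_pos"]; st=env.movel(y+np.r_[v*.007,0],.012,stop_force=2.5); z=env.get_state(); print(st,z["time"],(z["tcp_pos"]-y)[:2]@v*1e3,z["force"],"AB",(z["tcp_pos"][:2]-NR)@v,(z["tcp_pos"][:2]-NR)@w)
np.save("tcpFL.npy",z["tcp_pos"])
p,d,c=load("nr5"); P=cloud(c,d); A=(P[...,:2]-NR)@v; B=(P[...,:2]-NR)@w; Z=P[...,2]; r=(d>0)&(abs(Z-.0405)<.0035)&(abs(B)<.016)&(A<.03)&(A>-.04); print("end",A[r].min(),B[r].min(),B[r].max())
E
```

```text
41.65 [-0.51040526 -0.71728712  3.53388001]
True 42.0583 3.0431774241527108 [-0.76686438 -0.97254428  6.1149935 ] AB 0.1407255265004658 -0.0012952283745472836
end -0.02228794936504804 -0.01301829968876413 0.013107029711412293
```

```bash
python3 - <<'E'
from h import *
S=np.load("S.npy"); ex,ey,NL,NR,FL,FR=homes(S); v=(FL-NR)/np.linalg.norm(FL-NR)
y=env.get_state()["tcp_pos"]; env.grip(.03); env.grip(.04); env.movel(np.r_[y[:2],.165],.2); env.movel(np.r_[(NR+FL)/2+v*.02,.30],.3); env.dwell(.1); snap("wrist","d3"); print(env.get_state()["time"]); rulemeas("d3",S,NR,FL)
p,d,c=load("d3"); print("tab etc")
P=cloud(c,d); w=np.array([-v[1],v[0]]); A=(P[...,:2]-NR)@v; B=(P[...,:2]-NR)@w; t=(d>0)&(P[...,2]>.066)&(A>.115)&(A<.165)&(abs(B)<.015); print(A[t].min(),A[t].max(),B[t].min(),B[t].max())
for k,n in((proj(c,np.r_[S[0],.032])[0],"nl"),(proj(c,np.r_[S[3],.032])[0],"fr")): print(n,((onplane(c,[dark(p,k,7)],.0325)[0,:2]-S[0])@np.c_[ex,ey]*1e3).round(2))
E
```

```text
43.7583
d3 bar z 0.0326 rule end A [-0.0219 -0.0219 -0.0219 -0.0219] B mid -0.0003 tab A 0.09 0.1462 B 0.00165 grip A 0.0197 0.1 B 0.0 n 4327 1902 24292
tab etc
0.13224844592077037 0.14622651460250788 -0.007802683042681542 0.007565947455461288
nl [-0.22  0.29]
fr [ 139.61 -137.48]
```

The fixed pin is home (0.1 mm); the cursor pin reads about 0.9 mm short of the estimated corner. One firmer push to be sure.

```bash
python3 - <<'E'
from h import *
S=np.load("S.npy"); ex,ey,NL,NR,FL,FR=homes(S); v=(FL-NR)/np.linalg.norm(FL-NR); w=np.array([-v[1],v[0]])
x=np.load("tcpFL.npy")-np.r_[v*.0012,0]; env.movel(np.r_[x[:2],.16],.3); env.movel(np.r_[x[:2],.1215],.15,stop_force=6); env.grip(0,20); env.dwell(.1); f0=env.get_state()["force"]
y=env.get_state()["tcp_pos"]; st=env.movel(y+np.r_[v*.006,0],.015,stop_force=4); z=env.get_state(); print(st,z["time"],(z["tcp_pos"]-y)[:2]@v*1e3,f0,z["force"],"AB",(z["tcp_pos"][:2]-NR)@v,(z["tcp_pos"][:2]-NR)@w)
env.grip(.03); env.grip(.04); env.movel(np.r_[z["tcp_pos"][:2],.165],.2); env.movel(np.r_[(NR+FL)/2+v*.02,.26],.3); env.dwell(.1); snap("wrist","d4"); print(env.get_state()["time"],env.get_state()["qpos"].round(2))
p,d,c=load("d4"); P=cloud(c,d); A=(P[...,:2]-NR)@v; B=(P[...,:2]-NR)@w; Z=P[...,2]; t=(d>0)&(Z>.066)&(A>.115)&(A<.165)&(abs(B)<.015); print("tab",A[t].min(),A[t].max(),B[t].min(),B[t].max())
r=(d>0)&(abs(Z-.0405)<.0035)&(abs(B)<.013)&(A<.03)&(A>-.04); print("end",A[r].min())
F=(FL+FR)/2; F=(S[2]+S[3])/2
for k in(1,-1): 
    q=down(np.arctan2(*ex[::-1])+(0 if k==1 else np.pi)); 
    for h in(.16,.094): j=kin.inverse_kinematics(np.r_[F,h],q); print(k,h,None if j is None else j.round(2))
E
```

```text
True 45.425 0.4852332928261403 [-0.44089837 -2.29760479  6.23973318] [-1.44932829 -0.07219623  6.86283302] AB 0.13917612299816814 -0.0015473461075509883
47.0167 [ 0.55  0.62 -1.12  1.78  0.61  1.14  1.67]
tab 0.1321180472161162 0.14647916575357312 -0.008125694349344263 0.007494688787932281
end -0.021965246360009627
1 0.16 [ 0.15  0.63 -0.51  1.74  0.38  0.88 -0.32]
1 0.094 [ 0.12  0.71 -0.46  1.77  0.43  0.77 -0.36]
-1 0.16 [ 0.54  0.91 -1.18  1.72  0.91  1.17  2.45]
-1 0.094 [ 0.5   0.98 -1.1   1.74  0.99  1.09  2.41]
```

The push met firm contact after 0.5 mm. The readings are about 153.7 and 139.5 mm, so the frame is out of square by roughly 13.3 mm of far-bar shift to the left. I pinch the far bar right of its middle, clear of the rule, and shift it.

```bash
cat >> h.py <<'E'
def shear(tag,S):
    """offset of far bar from square, by screws seen in the picture (fr, nl, nr as visible)"""
    ex,ey=homes(S)[:2]; p,d,c=load(tag); out={}
    for n,s in(("nl",S[0]),("fr",S[3])):
        k=proj(c,np.r_[s,.032])[0]
        try: out[n]=((onplane(c,[dark(p,k,8)],.0335)[0,:2]-S[0])@np.c_[ex,ey]*1e3).round(2)
        except Exception as e: out[n]=(k.round(),e)
    return out
E
python3 - <<'E'
from h import *
S=np.load("S.npy"); ex,ey,NL,NR,FL,FR=homes(S); F=(S[2]+S[3])/2-.030*ey; q=down(np.arctan2(*ex[::-1])+np.pi)
env.reach(np.r_[F,.155],q); env.movel(np.r_[F,.087],.15,stop_force=8); s=env.get_state(); print(s["time"],s["tcp_pos"][2])
env.grip(0,45); s=env.get_state(); print("grip",s["opening"],s["force"])
x=s["tcp_pos"]; env.movel(x+np.r_[.0006*ex+.0136*ey,0],.05); env.dwell(.1); s=env.get_state(); print(s["time"],(s["tcp_pos"]-x)[:2]@np.c_[ex,ey]*1e3,s["force"])
env.grip(.04); env.movel(np.r_[s["tcp_pos"][:2],.16],.25); 
env.movel(np.r_[(S[0]+S[3])/2+.01*ex,.28],.3); env.dwell(.1); snap("wrist","sq1"); print(env.get_state()["time"])
S2=S.copy(); S2[2:]+=.0133*ey+.0006*ex; print(shear("sq1",S2))
p,d,c=load("sq1"); print(proj(c,np.c_[S2,[.032]*4]).round(0).tolist())
E
```

```text
48.425 0.08752990040259394
grip 0.018870692557792893 [-1.81925432 -0.32377597  6.00371724]
49.2583 [0.73908412 9.6654343 ] [ 0.3521941  -8.702284    4.03978621]
50.7833
{'nl': array([-0.11, -0.02]), 'fr': array([ 139.43, -127.2 ])}
[[411.0, 292.0], [423.0, 137.0], [240.0, 292.0], [231.0, 137.0]]
```

Shifted 10.1 of 13.3 mm (arm compliance). Regrip and finish the last 3.2 mm under feedback.

```bash
python3 - <<'E'
from h import *
S=np.load("S.npy"); ex,ey,NL,NR,FL,FR=homes(S); F=(S[2]+S[3])/2+(-.030+.0101)*ey+.0004*ex
env.movel(np.r_[F,.155],.3); env.movel(np.r_[F,.087],.15,stop_force=8); env.grip(0,45)
x=env.get_state()["tcp_pos"]; cmd=.0066
for i in range(5):
    env.movel(x+np.r_[cmd*ey,0],.03); env.dwell(.05); m=(env.get_state()["tcp_pos"]-x)[:2]@ey; print(cmd,m)
    if m>.0029: break
    cmd+=max(.0032-m,.0005)
env.grip(.04); s=env.get_state(); print(s["time"]); env.movel(np.r_[s["tcp_pos"][:2],.16],.25)
env.movel(np.r_[(S[0]+S[3])/2+.01*ex,.28],.3); env.dwell(.1); snap("wrist","sq2"); print(env.get_state()["time"])
S2=S.copy(); S2[2:]+=.0133*ey+.0006*ex; print(shear("sq2",S2))
p,d,c=load("sq2"); ps=proj(c,np.c_[S2,[.032]*4])
v=(FL-NR)/np.linalg.norm(FL-NR); w=np.array([-v[1],v[0]]); P=cloud(c,d); A=(P[...,:2]-NR)@v; B=(P[...,:2]-NR)@w; Z=P[...,2]; t=(d>0)&(Z>.066)&(A>.115)&(A<.175)&(abs(B)<.03)
print("tab",A[t].min(),A[t].max(),B[t].min(),B[t].max()); r=(d>0)&(abs(Z-.0405)<.0035)&(abs(B)<.02)&(A<.03)&(A>-.04); print("end",A[r].min(),np.median(Z[r]),B[r].min(),B[r].max())
E
```

```text
0.0066 0.002644448594406038
0.0071555514055939625 0.00270017498714918
0.007655551405593963 0.0028950951620664196
0.008155551405593963 0.003213525636975959
53.975
55.1583
{'nl': array([-0.19, -0.16]), 'fr': array([ 139.8 , -125.74])}
tab 0.11500310228665467 0.15243707094262585 -0.02999863327732388 0.015376378751185863
end -0.017143839580573018 0.04085761671110438 -0.013702150685041386 0.014564040030766555
```

```bash
python3 - <<'E'
from h import *
S=np.load("S.npy"); ex,ey=homes(S)[:2]
for tag in("wf","sq1","sq2"):
    p,d,c=load(tag); g=cv2.cvtColor(p,cv2.COLOR_BGR2GRAY); P=cloud(c,d)
    for n,f in(("nl",(0,0)),("nr",(0,-124)),("fr",(140,-125.5 if tag!="wf" else -137)),("fl",(140,-2 if tag!="wf" else -13))):
        k=proj(c,np.r_[S[0]+(ex*f[0]+ey*f[1])/1e3,.0325])[0]; x,y=np.round(k).astype(int)
        if not(14<x<626 and 14<y<466): continue
        w=g[y-12:y+13,x-12:x+13]; res=[]
        for th in(60,90):
            nn,l,st,ce=cv2.connectedComponentsWithStats((w<th).astype(np.uint8))
            res+=[(th,int(st[i,4]),((onplane(c,[ce[i]+[x-12,y-12]],.0335)[0,:2]-S[0])@np.c_[ex,ey]*1e3).round(1).tolist()) for i in range(1,nn) if 15<st[i,4]<150]
        print(tag,n,k.round(),res)
    Z=P[...,2]; fx=(P[...,:2]-S[0])@ex*1e3; fy=(P[...,:2]-S[0])@ey*1e3; b=(d>0)&(abs(Z-.0325)<.003)
    e=[]
    for xx in (50,70,90): # outer/inner edges of right side bar at given frame x
        m=b&(abs(fx-xx)<1.5)&(fy<-95); e.append((xx,fy[m].min().round(1),fy[m].max().round(1)) if m.any() else xx)
    m=b&(abs(fx-140)<2)&(fy<-60); print(tag,"side edges",e,"far bar end",fy[m].min() if m.any() else None)
E
```

```text
wf nl [382. 151.] []
wf nr [231. 184.] [(60, 60, [-0.2, -124.0]), (90, 23, [-9.7, -129.9]), (90, 71, [-0.2, -124.0])]
wf fr [259. 336.] [(60, 26, [139.6, -137.2]), (90, 36, [139.3, -137.3])]
wf fl [393. 310.] [(90, 32, [139.7, -13.2])]
wf side edges [(50, np.float64(-138.7), np.float64(-118.9)), (70, np.float64(-140.4), np.float64(-120.7)), (90, np.float64(-142.7), np.float64(-122.5))] far bar end -327.0649574349013
sq1 nl [411. 293.] [(90, 46, [-0.2, -0.1])]
sq1 nr [423. 137.] [(60, 31, [-1.7, -125.0]), (90, 43, [-1.4, -125.1])]
sq1 fr [230. 135.] []
sq1 fl [240. 290.] [(60, 28, [134.2, -11.7]), (90, 63, [136.1, -9.6])]
sq1 side edges [(50, np.float64(-135.8), np.float64(-97.3)), (70, np.float64(-135.8), np.float64(-116.8)), (90, np.float64(-136.5), np.float64(-117.4))] far bar end -137.91554926652805
sq2 nl [411. 292.] [(90, 45, [-0.3, -0.0])]
sq2 nr [423. 137.] [(60, 48, [-1.1, -124.6]), (90, 62, [-0.9, -124.7])]
sq2 fr [230. 135.] []
sq2 fl [240. 290.] [(60, 37, [133.5, -10.8]), (90, 89, [135.3, -8.3])]
sq2 side edges [(50, np.float64(-134.4), np.float64(-96.5)), (70, np.float64(-135.1), np.float64(-115.1)), (90, np.float64(-135.1), np.float64(-115.9))] far bar end -135.78788371027076
```

About 1.8 mm remains. One more correction, then a final check.

```bash
python3 - <<'E'
from h import *
S=np.load("S.npy"); ex,ey,NL,NR,FL,FR=homes(S); F=(S[2]+S[3])/2+(-.030+.0118)*ey+.0005*ex
env.movel(np.r_[F,.155],.3); env.movel(np.r_[F,.087],.15,stop_force=8); env.grip(0,60)
x=env.get_state()["tcp_pos"]; cmd=.0070
for i in range(6):
    env.movel(x+np.r_[cmd*ey,0],.03); env.dwell(.05); m=(env.get_state()["tcp_pos"]-x)[:2]@ey; print(cmd,m)
    if m>.0026: break
    cmd+=max(.0028-m,.0006)
env.grip(.04); s=env.get_state(); print(s["time"]); env.movel(np.r_[s["tcp_pos"][:2],.16],.25)
env.movel(np.r_[(S[0]+S[3])/2-.01*ex,.32],.3); env.dwell(.1); snap("wrist","sq3"); snap("top","sq3t"); print(env.get_state()["time"])
S2=S.copy(); S2[2:]+=.0133*ey+.0006*ex; print(shear("sq3",S2))
for tag in("sq1","sq2","sq3"):
    p,d,c=load(tag); P=cloud(c,d); Z=P[...,2]; fx=(P[...,:2]-S[0])@ex*1e3; fy=(P[...,:2]-S[0])@ey*1e3; b=(d>0)&(abs(Z-.0325)<.003); e=[]
    for xx in range(62,124,4):
        m=b&(abs(fx-xx)<1)&(fy<-108)&(fy>-145); e.append((xx,(fy[m].min()+fy[m].max())/2))
    e=np.array(e); f=np.polyfit(*e.T,1); print(tag,"slope->shear",f[0]*140,"at140",np.polyval(f,140)+124, "at70",np.polyval(f,70)+124)
E
```

```text
0.007 0.0029289528720510202
57.475
58.8583
{'nl': array([-0.17, -0.12]), 'fr': array([ 139.74, -123.41])}
sq1 slope->shear -4.140395383913237 at140 -4.4100125388077345 at70 -2.3398148468511266
sq2 slope->shear -1.7207161326185305 at140 -1.9663651886412907 at70 -1.1060071223320165
sq3 slope->shear 0.005987380174304931 at140 0.1373539674762867 at70 0.1343602773891348
```

```bash
python3 - <<'E'
from h import *
S=np.load("S.npy"); ex,ey=homes(S)[:2]; p,d,c=load("sq3"); P=cloud(c,d); Z=P[...,2]; fx=(P[...,:2]-S[0])@ex*1e3; fy=(P[...,:2]-S[0])@ey*1e3
r=(d>0)&(abs(Z-.0405)<.0025)&(fx>-40)&(fx<180)&(fy<40)&(fy>-165); n,l,st,ce=cv2.connectedComponentsWithStats(r.astype(np.uint8)); i=1+st[1:,4].argmax(); m=l==i
print(cv2.minAreaRect(np.c_[fx[m],fy[m]].astype(np.float32)),"z",np.percentile(Z[m],[5,50,95]))
b=cv2.boxPoints(cv2.minAreaRect(np.c_[fx[m],fy[m]].astype(np.float32))); print("box",b.round(1).tolist())
t=(d>0)&(Z>.0675)&(Z<.076)&(fx>85)&(fx<150)&(fy>-70)&(fy<15); print("tab",np.median(fx[t]),np.median(fy[t]),t.sum())
E
```

```text
((66.4854736328125, -67.39411163330078), (167.67930603027344, 27.23002815246582), 39.48344421386719) z [0.03956857 0.04086294 0.04211854]
box [[-6.900000095367432, -110.19999694824219], [10.399999618530273, -131.1999969482422], [139.89999389648438, -24.600000381469727], [122.5, -3.5999999046325684]]
tab 123.1508668689834 -16.48631685624659 396
```

```bash
python3 -c "
from h import *
print(job.job_done(), env.get_state()['time'])"
```

```text
the job is handed in; nothing more can be done
the job is handed in; nothing more can be done
```

The job is handed in: the diagonals read about 153.7 mm (near-left to far-right) and 139.5 mm, so I shifted the far bar about 13 mm left to within about 1 mm of square by camera (not re-measured with the rule), and the rule lies flat on the frame with both pins inside it, about 59 s used.

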